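# Load a slotted weight on the glue press and turn its slot across

### The job

Add the loose slotted steel weight to the stem of the glue press: slide it in sideways along the stem's flats, under its head, settle it down over the stem's round part until it lies flat on the two weights already there, then turn it so that its slot points crosswise to the flats, a quarter turn from the slots below, and let go. Feel your way gently, never bearing on the press or its weights with more than about 30 N, and leave the plain ring, jar and brush where they are.

Things in the scene. Friction and masses are not known exactly. Their poses are not given: they have to be found in the camera images.
- disc: loose slotted weight: bare steel disc 60 mm across (59 at right angles to the slot), 14 mm thick, 0.2 to 0.4 kg, flat on the table at the start. Keyhole: an 11 mm wide slot runs from the rim to a round 18 mm hole at the centre; the slot's last 6 mm flare to 18 mm at the rim. Origin: centre of its underside, z up; x points from the centre out through the slot.
- slot_mouth (a point): middle of the slot's open mouth at the rim of the loose weight, 30 mm from its centre along its x, 7 mm above its underside.
- press: glue press, fixed, at varying place and yaw: plywood base 210 (x) by 150 (y) by 18 mm, relief panel 180 by 130 mm on it up to 30 mm. Origin: centre of the base's underside, z up. On the panel a round steel foot (90 mm across, top at 36 mm) carries the rigid upright stem. Foot and stem are clamped down 6 to 38 mm from the centre towards the press's +x: how far is not measured, see or feel it.
- stem_shoulder (a point): where the top of the stem's round part would be if the stem stood in the centre: over the press's origin, 76 mm up (the real stem stands 6 to 38 mm from there towards the press's +x, 0 along y). The round part is 15 mm in diameter from 36 to 74 mm, tapering to 13 mm at 76 mm. A weight whose hole is down over it can be turned freely but not pulled off sideways.
- stem_neck (a point): likewise the middle of the neck of a centred stem, 92 mm above the press's origin. The neck runs from 76 to 108 mm and has two flats: in plan 12.6 mm long along the press's x, 8 mm thick along its y. A weight's slot passes it only when lying along the press's x, from either side, within some 14 degrees.
- stem_head (a point): likewise the top of the round head of a centred stem, 116 mm above the press's origin. The head is 24 mm in diameter, from 108 to 116 mm, too wide for a weight to be dropped over.
- lower_weight (a joint): lower weight on the stem, lying on the foot: steel disc 80 mm across, 16 mm thick (36 to 52 mm above the press's origin), same keyhole slot. Turns stiffly on the stem up to 0.32 rad; value: direction of its slot in rad, counterclockwise seen from above, from the press's +x.
- upper_weight (a joint): second weight on the stem, lying on the lower: steel disc 72 mm across, 16 mm thick (52 to 68 mm above the press's origin; the loose weight is to lie on its top), same keyhole slot. Turns stiffly up to 0.32 rad; value: direction of its slot in rad, counterclockwise seen from above, from the press's -x.
- ring: bystander: plain steel ring with no slot, 60 mm across, 24 mm hole, 14 mm thick, flat on the table. Origin: centre of its underside.
- jar: bystander: jar of glue with a white lid, 60 mm across, 75 mm high, standing on the table. Origin: centre of its underside.
- brush: bystander: brush lying on the table, its length along its x.
Things that resemble listed ones, but are neither listed nor needed, are in the scene too. Leave any red or yellow look-alike of the disc alone.

How it is judged:
On the way:
1. the loose weight is on the stem, below its head, with its slot still along the flats (within 25 degrees) (x of disc in the frame of press between 0.002 and 0.042 m and y of disc in the frame of press between -0.005 and 0.005 m and z of disc in the frame of press below 0.095 m and angle between the x axis of disc and the x axis of press, either way round below 0.45 rad), for 0.1 s.
At the end, for the whole second after the job is handed in: The loose weight lies flat on the upper one, down over the stem's round part (underside 65 to 70 mm above the press's origin, centre 2 to 42 mm ahead of it and within 5 mm to either side, tilt under 3 degrees), its slot across the flats to within about 35 degrees; released and at rest (x of disc in the frame of press between 0.002 and 0.042 m and y of disc in the frame of press between -0.005 and 0.005 m and z of disc in the frame of press between 0.065 and 0.07 m and angle between disc's own z axis and vertical below 0.06 rad and (y of slot_mouth in the frame of press above 0.0245 m or y of slot_mouth in the frame of press below -0.0245 m) and linear speed of disc below 0.02 m/s and angular speed of disc below 0.1 rad/s); the robot touches nothing.
It fails at once if the loose weight bears or knocks on the press, its stem or its weights with more than 30 N (contact force between disc and press above 30 N).
It fails at once if the robot bears or knocks on the press, its stem or its weights with more than 30 N (contact force between any of the arm, the fingers and press above 30 N).
It fails at once if the plain ring, the jar or the brush is moved by more than 15 mm (distance of any of ring, jar, brush from where it was at the start of the episode above 0.015 m).
It also fails if it takes over 58 s, if anything falls off the work surface, if the arm or the gripper's body presses on something with over 40 N, if the wrist force passes 120 N, or if a joint passes its speed limit or range.

### The arm

A 6-joint arm with a two-finger parallel gripper is mounted at the origin on the work surface. World frame = base frame: x ahead of the robot, y to its left, z up, the work surface at z = 0. Lengths are in m, angles in rad, forces in N, time in s.
With the tool pointing down it reaches from about 0.3 to 0.775 m from the base axis. Payload 14.6 kg.
Tool frame: the origin (TCP) lies at the very end of the fingers, on their centre line; the grasp point (between the pads) lies 19 mm behind it; z points along the fingers, y is the line along which they close (so a half turn about z gives the same grasp; the last joint's range is limited). The gripper opens to 94 mm and grips with 3 to 60 N. Pads are 16 mm wide; open, the fingers measure 119 mm over their backs; the gripper's body (75 mm by 177 mm) begins 78 mm behind the grasp point.
Start: joints at [-1.22, 0.3, 1.521, -0, 1.321, -0.067], TCP at [0.223, -0.503, 0.205] pointing down, gripper open.
Joint ranges: [-3.03, 3.03], [-0.79, 2.21], [0.23, 2.52], [-1.04, 4.18], [0, 3.07], [-2.55, 2.55]. Speed limits (rad/s): [2.22, 2.22, 2.57, 3.14, 3.14, 3.14].

### API

Orientations are given as [roll, pitch, yaw] about the fixed x, y, z axes, in that order (R = Rz(yaw) Ry(pitch) Rx(roll)).
In Python, from station import ctrl, cams gives the robot as it stands. The module is installed in compiled form; this text tells all that it offers.
- The arm moves only by the tool arm_command, never from a script. Its argument "plan" is a list that holds one entry, the list of rows, each a list of 7 numbers: the shift along the tool's x, y, z in normalised numbers (1 is 800 mm), then the turn, a rotation vector about the tool's x, y, z in fractions of the full range, 1 being 180 degrees, then the closure, from -1 (fully open) to 1 (shut). A call has 1 to 12 rows; each row is the pose to reach, as a shift and turn from the pose commanded when the call began, along the tool's axes at that moment; what a row does not reach only later rows make up. A row lasts 1/10 s, in which the tool goes at most 50 mm and 8.59 degrees, less where a joint would pass 70% of its speed; a pose out of reach is approached as far as the arm can. A shift or turn number past 1, either way, is cut back to 1. A call with a gripper value outside its range is refused whole. The fingers move at their own pace and stop on an object; "squeeze" is the grip in N (left out, the last holds). Time passes only in rows, so rows that repeat a pose let the fingers close. It gives the time, the measured TCP pose, the force, the opening and the grip force at its end, in the units of the state.
- ctrl.get_obs(): the state, without advancing time (a new reading comes with each control period).
- cams.camera(name): name is "scene" or "top" or "wrist"; returns (picture, depth): 384x512x3 uint8, blue, green, red; 384x512 float32, m along the optical axis (not along the pixel's ray), 0 where there is no reading.
- cams.camera_info(name): a dict with "fx", "fy", "cx", "cy" (pixels), "world_to_cam" (4x4, takes a point from world to camera coordinates). Camera axes: x right, y down, z forward; pixel columns grow to the right and rows downward; lengths in m; the calibration is good to about 2 mm. A picture is of the moment at which its call begins: read the wrist's pose just before it. camera_info takes no time and is no camera call; for the wrist camera it gives the pose at the moment of the call.
- ctrl.hand_in(): hands the job in; it is judged then, once.
The state is a dict: "time_s": time; "qpos": joint angles; "joint_vel": joint speeds; "tau": joint torques, N m; "ee_pos": TCP position; "eef_rot": TCP orientation; "force": force on the tool from outside, world axes, zero at the start; "moment": the same for the moment, N m; "grip_width": finger opening in m; "grip_force": force on a finger pad.
Only numpy, scipy, OpenCV 4.12 (cv2) and the standard library are available. Lean on these libraries where they do the work, as an engineer would, in place of code of your own. Each camera call takes 0.05 s, during which the arm holds its last target. There are 200 camera calls.

## Working session

There is one attempt and no reset: what is moved stays moved. The work goes in short steps, Python scripts to look and compute and a tool call to move; the robot and the scene stay as the last step left them, time stands still between calls to the robot, and variables do not carry over. Pictures are saved under pics/ and viewed, at most 10 in all, crops included, and the job is handed in when it is done.

Besides the shell and the picture viewer there is one more tool, called after "Request:" by a JSON object that holds its "method" and its "body", one argument or row to a line. arm_command: Moves the arm, as the interface text tells. Its arguments: {"type":"object","properties":{"plan":{"type":"array"},"squeeze":{"type":"number"}},"required":["plan"]}

```bash
mkdir -p pics
cat > h.py <<'E'
import numpy as np, cv2, pickle
from station import ctrl, cams
def grab(n,tag):
    info=cams.camera_info(n); im,d=cams.camera(n); cv2.imwrite(f'pics/{tag}.png',im)
    pickle.dump((im,d,info),open(f'pics/{tag}.pkl','wb')); return im,d,info
def load(tag): return pickle.load(open(f'pics/{tag}.pkl','rb'))
def onplane(info,uv,z):
    T=np.linalg.inv(np.array(info['world_to_cam'])); uv=np.atleast_2d(uv).astype(float)
    r=np.c_[(uv[:,0]-info['cx'])/info['fx'],(uv[:,1]-info['cy'])/info['fy'],np.ones(len(uv))]@T[:3,:3].T
    c=T[:3,3]; return c+r*((z-c[2])/r[:,2])[:,None]
def cloud(d,info):
    v,u=np.indices(d.shape); T=np.linalg.inv(np.array(info['world_to_cam']))
    P=np.stack([(u-info['cx'])/info['fx']*d,(v-info['cy'])/info['fy']*d,d],-1)@T[:3,:3].T+T[:3,3]
    P[d==0]=np.nan; return P
E
python3 - <<'E'
from h import *
a=[grab(n,n+'0') for n in('scene','top')]
for i in a: print(np.linalg.inv(np.array(i[2]['world_to_cam'])).round(3),i[2]['fx'])
cv2.imwrite('pics/both.png',np.hstack([cv2.resize(i[0],(800,600)) for i in a[:1]]))
print(ctrl.get_obs())
E
```

```text
[[ 0.022  0.553 -0.833  1.608]
 [ 0.999 -0.032  0.005 -0.007]
 [-0.024 -0.832 -0.554  0.781]
 [ 0.     0.     0.     1.   ]] 473.8395000297564
[[ 0.048 -0.975  0.215  0.311]
 [-0.999 -0.047  0.012 -0.03 ]
 [-0.002 -0.216 -0.976  1.202]
 [ 0.     0.     0.     1.   ]] 443.5775767768767
{'time_s': 0.1, 'qpos': array([-1.21960115e+00,  3.00388770e-01,  1.52151678e+00,  1.17152490e-05,
        1.32068458e+00, -6.65973500e-02]), 'joint_vel': array([-1.54851552e-03, -1.79602647e-03, -1.63055546e-03, -2.73184728e-04,
       -7.50797012e-04, -9.00323241e-05]), 'tau': array([ 1.40639506e-03, -5.32645333e+01, -3.53281403e+01,  7.09078484e-02,
        2.34941411e-02, -9.20383377e-05]), 'ee_pos': array([ 0.22308113, -0.50247527,  0.20495869]), 'eef_rot': array([-3.14059814e+00, -7.77030352e-05,  4.17789580e-01]), 'force': array([-0.19621578, -0.34038569, -0.07484865]), 'moment': array([ 0.02015471, -0.00870842, -0.00309879]), 'grip_force': 0.0, 'grip_width': 0.09358484693153864}
```

View pics/scene0.png

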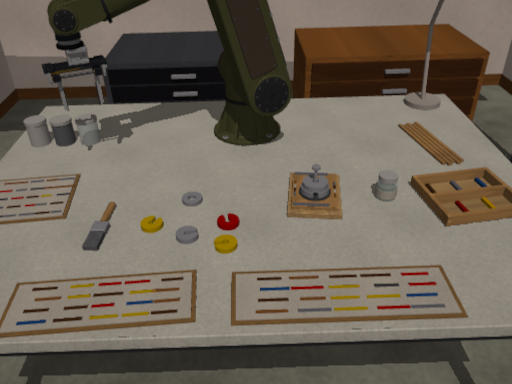

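View pics/top0.png

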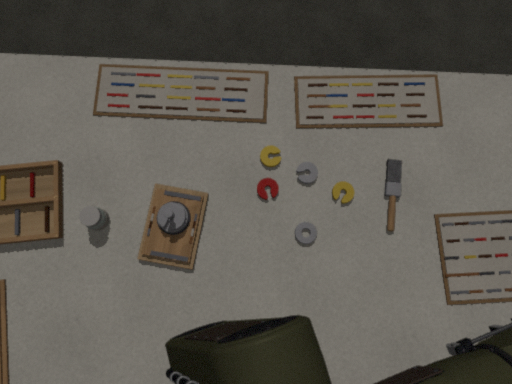

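The top view shows the disc at (307,173) with its slot pointing left, the ring at (306,233) and the press at about (173,226), its long axis near the image vertical. In the scene view the disc is at (187,234) and the press at (315,190).

Run:
```python
from h import *
for t in('top0','scene0'):
    im,d,info=load(t); P=cloud(d,info); hsv=cv2.cvtColor(im,cv2.COLOR_BGR2HSV)
    # things above table by depth
    z=P[...,2]
    print(t,'table z',np.nanmedian(z[(abs(P[...,0]-.5)<.3)&(abs(P[...,1])<.3)]))
    c=onplane(info,[(307,173) if t=='top0' else (187,234)],.014)[0]
    m=(np.hypot(P[...,0]-c[0],P[...,1]-c[1])<.05)&(z>.007)
    q=P[m]; print('disc ray',c,'cloud n',m.sum(),q.mean(0),'top z',np.median(q[:,2]), 'mid',(q.max(0)+q.min(0))/2,np.ptp(q,axis=0))
    c=onplane(info,[(173,226) if t=='top0' else (315,195)],.02)[0]
    near=(np.hypot(P[...,0]-c[0],P[...,1]-c[1])<.16)&(abs(P[...,1]-c[1])<.14)
    for lo,hi in((.012,.024),(.026,.033),(.05,.075),(.105,.125)):
        m=near&(z>lo)&(z<hi); q=P[m]
        if len(q)<3: print(lo,len(q)); continue
        r=cv2.minAreaRect(q[:,:2].astype(np.float32)*1000); print(lo,len(q),np.median(q[:,2]).round(4),q.mean(0).round(4),r)
```

```text
top0 table z 0.001497302246043497
disc ray [ 0.62181615 -0.16929469  0.014     ] cloud n 307 [ 0.62515061 -0.17037017  0.01359568] top z 0.013785196452184012 mid [ 0.6246763  -0.16845886  0.01380997] [0.05810352 0.05816509 0.01342116]
0.012 1030 0.0181 [0.4509 0.1804 0.0181] ((460.14031982421875, 187.74563598632812), (150.8610382080078, 210.23126220703125), 82.38126373291016)
0.026 1998 0.0301 [0.4496 0.1881 0.03  ] ((460.167236328125, 188.07989501953125), (131.25357055664062, 180.251708984375), 82.39142608642578)
0.05 617 0.0674 [0.4748 0.1824 0.0649] ((476.7694091796875, 184.71536254882812), (74.07332611083984, 78.67616271972656), 55.17465591430664)
0.105 75 0.1159 [0.4777 0.185  0.1157] ((478.32476806640625, 185.4930877685547), (22.688236236572266, 21.44921875), 22.570308685302734)
scene0 table z -0.0006535598441820278
disc ray [ 0.63327003 -0.16829644  0.014     ] cloud n 276 [ 0.62985329 -0.16970702  0.01230088] top z 0.012510676217062477 mid [ 0.62776618 -0.16926642  0.01228158] [0.06446296 0.05934785 0.01039963]
0.012 569 0.0165 [0.5187 0.1776 0.0169] ((462.9205017089844, 186.77005004882812), (149.9795684814453, 213.64559936523438), 82.40575408935547)
0.026 903 0.0292 [0.4788 0.1841 0.0293] ((461.7741394042969, 186.83291625976562), (129.77862548828125, 187.4906005859375), 82.3506088256836)
0.05 396 0.0656 [0.4905 0.1832 0.0633] ((481.697021484375, 184.557373046875), (75.81361389160156, 76.50736999511719), 37.88204574584961)
0.105 49 0.1134 [0.4821 0.1839 0.1129] ((481.8854675292969, 183.81544494628906), (22.247406005859375, 22.94274139404297), 67.996337890625)
```

Units first: shifts go in shares of 800 mm and turns go in shares of 180 degrees. So 500 mm is 0.625, -141 mm is -0.1763, -1.15 rad is -0.3661.

Request:
{"method": "arm_command", "body": {
  "plan": [
    [[0.625,-0.1763,0,0,0,-0.3661,-1],[0.625,-0.1763,0,0,0,-0.3661,-1],[0.625,-0.1763,0,0,0,-0.3661,-1],[0.625,-0.1763,0,0,0,-0.3661,-1],[0.625,-0.1763,0,0,0,-0.3661,-1],[0.625,-0.1763,0,0,0,-0.3661,-1],[0.625,-0.1763,0,0,0,-0.3661,-1],[0.625,-0.1763,0,0,0,-0.3661,-1],[0.625,-0.1763,0,0,0,-0.3661,-1],[0.625,-0.1763,0,0,0,-0.3661,-1],[0.625,-0.1763,0,0,0,-0.3661,-1],[0.625,-0.1763,0,0,0,-0.3661,-1]]
  ]
}}

```text
time_s: 1.3
ee_pos: [0.6242, -0.1687, 0.2043]
eef_rot: [-3.14, -0.001, 1.571]
force: [-0.5, -0.4, -1.1]
grip_width: 0.0941
grip_force: 0.0
```

Run:
```python
from h import *
o=ctrl.get_obs(); print(o['time_s'],o['ee_pos'],o['eef_rot'])
im,d,info=grab('wrist','w1'); print(np.linalg.inv(np.array(info['world_to_cam'])).round(3))
P=cloud(d,info); m=(np.hypot(P[...,0]-.625,P[...,1]+.169)<.05)&(P[...,2]>.007)
print(m.sum(), np.median(P[m][:,2]) if m.any() else 0)
```

```text
1.3 [ 0.62418802 -0.16868177  0.20427392] [-3.14032432e+00 -6.70196561e-04  1.57094976e+00]
[[ 1.    -0.    -0.001  0.625]
 [-0.001 -0.971 -0.241 -0.098]
 [-0.001  0.241 -0.971  0.383]
 [ 0.     0.     0.     1.   ]]
33496 0.32978206205919686
```

View pics/w1.png

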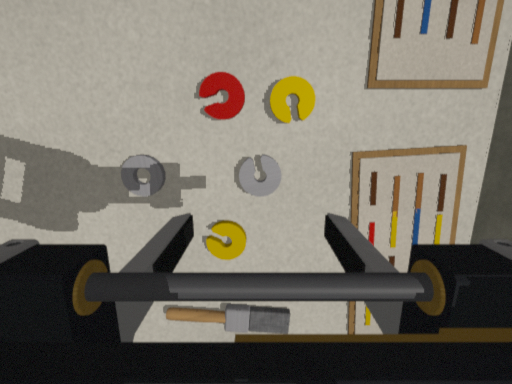

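The wrist picture shows the disc at (260,175) between the open fingers. Its slot points up the image, leaning slightly left, so it lies near world +y.

```bash
cat >> h.py <<'E'
def disc(im,d,info,c,zt):
    """fit disc: height-masked blob projected on plane zt; returns centre, slot yaw"""
    P=cloud(d,info); m=((np.hypot(P[...,0]-c[0],P[...,1]-c[1])<.045)&(abs(P[...,2]-zt)<.006)).astype(np.uint8)
    cs,_=cv2.findContours(m,cv2.RETR_EXTERNAL,cv2.CHAIN_APPROX_NONE); k=max(cs,key=cv2.contourArea)
    h=cv2.convexHull(k)[:,0]; (u,v),r=cv2.minEnclosingCircle(h); 
    W=onplane(info,h,zt)[:,:2].astype(np.float32)*1000; (x,y),R=cv2.minEnclosingCircle(W)
    M=cv2.moments(m,True); g=onplane(info,[(M['m10']/M['m00'],M['m01']/M['m00'])],zt)[0,:2]*1000
    e=np.array([x,y])-g
    # empty pixels inside the circle => slot+hole direction
    v,u=np.where(m==0); Q=onplane(info,np.c_[u,v],zt)[:,:2]*1000-[x,y]; rr=np.hypot(*Q.T); q=Q[(rr<27)&(rr>10)].mean(0)
    return (x,y),R,np.median(P[m>0][:,2]),np.arctan2(e[1],e[0]),np.arctan2(q[1],q[0])
E
python3 - <<'E'
from h import *
print(disc(*load('w1'),(.625,-.169),.014)); print(disc(*load('top0'),(.625,-.169),.014))
im,d,info=load('w1'); g=im[130:220,215:305]; cv2.imwrite('pics/w1c.png',cv2.resize(g,None,fx=6,fy=6))
P=cloud(d,info)
for u in(245,260,275): print(P[180,u].round(4))
E
```

```text
((626.606201171875, -167.73997497558594), 30.21880340576172, np.float64(0.014100309719946247), np.float64(1.6476963733952978), np.float64(1.7702390466200162))
((624.5328369140625, -169.1794891357422), 30.58953094482422, np.float64(0.013824117816659709), np.float64(2.0056351251535363), np.float64(1.6498867715375207))
[ 0.6056 -0.1734  0.0152]
[ 0.6268 -0.1765  0.    ]
[ 0.6479 -0.1734  0.0151]
```

View pics/w1c.png

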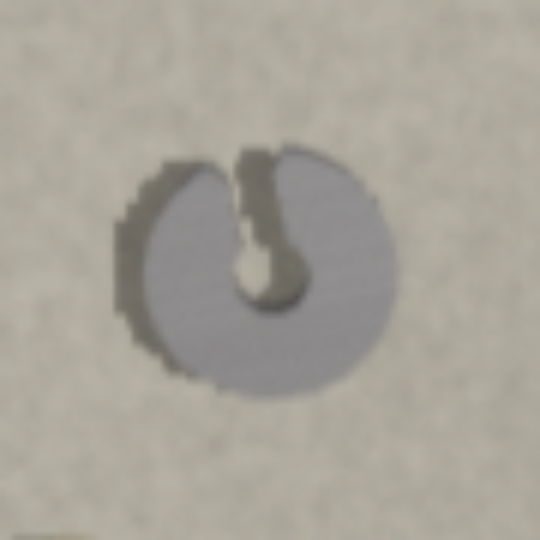

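The enlarged crop shows the hole at (272,272) and the mouth at about (246,162), so the slot lies at yaw 1.78. I'll descend partway, turned to match, and look again.

Scaled: 120 mm is 0.15, 90 mm is 0.1125, -0.21 rad is -0.0668.

Request:
{"method": "arm_command", "body": {
  "plan": [
    [[0.0013,0.0025,0.0625,0,0,-0.0318,-1],[0.0013,0.0025,0.1125,0,0,-0.0637,-1],[0.0013,0.0025,0.15,0,0,-0.0668,-1],[0.0013,0.0025,0.15,0,0,-0.0668,-1],[0.0013,0.0025,0.15,0,0,-0.0668,-1]]
  ]
}}

```text
time_s: 1.85
ee_pos: [0.6247, -0.1709, 0.0866]
eef_rot: [3.141, 0.0, 1.776]
force: [-0.3, -0.1, 2.7]
grip_width: 0.094
grip_force: 0.0
```

Run:
```python
from h import *
o=ctrl.get_obs(); print(o['time_s'],o['ee_pos'],o['eef_rot'])
im,d,info=grab('wrist','w2'); print(disc(im,d,info,(.626,-.168),.014))
P=cloud(d,info); m=((np.hypot(P[...,0]-.626,P[...,1]+.168)<.045)&(abs(P[...,2]-.014)<.006)); v,u=np.where(m); print(u.min(),u.max(),v.min(),v.max())
a,b=max(v.min()-20,0),max(u.min()-20,0); cv2.imwrite('pics/w2c.png',cv2.resize(im[a:v.max()+20,b:u.max()+20],None,fx=4,fy=4)); print(a,b)
```

```text
1.85 [ 0.6247435  -0.17090269  0.08661125] [3.14121838e+00 3.16408596e-04 1.77607499e+00]
((626.3340454101562, -167.4136962890625), 30.287281036376953, np.float64(0.01402056503114621), np.float64(1.7570702463059167), np.float64(1.7735741075267326))
230 290 167 224
147 210
```

View pics/w2c.png

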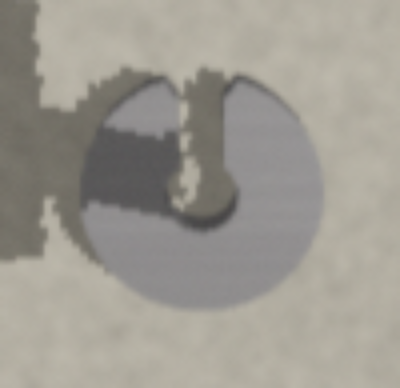

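The crop shows the disc's slot centred on x≈202, straight up the image. The tool is aligned with the slot at yaw 1.775.

Scaled: 70 mm is 0.0875, 60 mm is 0.075.

Request:
{"method": "arm_command", "body": {
  "plan": [
    [[0,0,0.0375,0,0,0,-1],[0,0,0.075,0,0,0,-1],[0,0,0.0875,0,0,0,-1],[0,0,0.0875,0,0,0,-1],[0,0,0.0875,0,0,0,-1],[0,0,0.0875,0,0,0,-1]]
  ]
}}

```text
time_s: 2.5
ee_pos: [0.6259, -0.1703, 0.0175]
eef_rot: [3.139, 0.001, 1.778]
force: [0.2, 0.1, 0.1]
grip_width: 0.094
grip_force: 0.0
```

Scaled: 13 mm is 0.0163, 2.7 mm is 0.0034.

Request:
{"method": "arm_command", "body": {
  "plan": [
    [[0.0034,0.001,0.01,0,0,0,-1],[0.0034,0.001,0.0163,0,0,0,-1],[0.0034,0.001,0.0163,0,0,0,-0.6],[0.0034,0.001,0.0163,0,0,0,-0.2],[0.0034,0.001,0.0163,0,0,0,0.2],[0.0034,0.001,0.0163,0,0,0,0.5],[0.0034,0.001,0.0163,0,0,0,1],[0.0034,0.001,0.0163,0,0,0,1],[0.0034,0.001,0.0163,0,0,0,1],[0.0034,0.001,0.0163,0,0,0,1],[0.0034,0.001,0.0163,0,0,0,1]]
  ],
  "squeeze": 35
}}

```text
time_s: 3.6
ee_pos: [0.6252, -0.1672, 0.0026]
eef_rot: [3.141, 0.0, 1.778]
force: [-0.4, -1.3, 1.2]
grip_width: 0.058
grip_force: 35.0
```

Scaled: 346 mm is 0.4325, -150 mm is -0.1875, -1.231 rad is -0.3918.

Request:
{"method": "arm_command", "body": {
  "plan": [
    [[0,0,-0.025,0,0,0,1],[0,0,-0.0625,0,0,0,1],[0,0,-0.125,0,0,0,1],[0.0375,0.0013,-0.1875,0,0,-0.0382,1],[0.0938,0.0025,-0.2,0,0,-0.0828,1],[0.15,0.005,-0.2,0,0,-0.1273,1],[0.2063,0.0063,-0.2,0,0,-0.1719,1],[0.2625,0.0075,-0.2,0,0,-0.2165,1],[0.3188,0.0088,-0.2,0,0,-0.261,1],[0.375,0.0113,-0.2,0,0,-0.3056,1],[0.4188,0.0125,-0.2,0,0,-0.3501,1],[0.4325,0.0125,-0.2,0,0,-0.3918,1]]
  ]
}}

```text
time_s: 4.8
ee_pos: [0.5627, 0.1767, 0.162]
eef_rot: [3.141, -0.001, 3.018]
force: [0.1, -1.5, -2.7]
grip_width: 0.0584
grip_force: 35.0
```

Request:
{"method": "arm_command", "body": {
  "plan": [
    [[0,0,0,0,0,0,1],[0,0,0,0,0,0,1],[0,0,0,0,0,0,1]]
  ]
}}

```text
time_s: 5.1
ee_pos: [0.564, 0.1725, 0.1623]
eef_rot: [-3.141, -0.0, 3.005]
force: [0.2, 0.4, -1.8]
grip_width: 0.0584
grip_force: 35.0
```

Run:
```python
from h import *
o=ctrl.get_obs(); print(o['time_s'],o['ee_pos'],o['eef_rot'],o['force'])
for n in('top','wrist','scene'): grab(n,n+'3')
im,d,info=load('wrist3'); P=cloud(d,info); z=P[...,2]
near=np.hypot(P[...,0]-.479,P[...,1]-.185)<.06
for lo,hi in((.066,.071),(.11,.125)):
    m=near&(z>lo)&(z<hi); q=P[m]; print(lo,len(q), cv2.minEnclosingCircle(q[:,:2].astype(np.float32)*1000) if len(q) else '',np.median(q[:,2]) if len(q) else '')
im,d,info=load('scene3'); P=cloud(d,info)
m=(np.hypot(P[...,0]-.564,P[...,1]-.174)<.05)&(P[...,2]>.13)&(P[...,2]<.19); v,u=np.where(m);print(len(u),u.min(),u.max(),v.min(),v.max())
cv2.imwrite('pics/m3.png',np.hstack([cv2.resize(load('wrist3')[0],(400,300)),cv2.resize(im[max(0,int(v.mean())-75):int(v.mean())+75,int(u.mean())-100:int(u.mean())+100],(400,300))]))
```

```text
5.1 [0.56401907 0.17248541 0.16229027] [-3.14137238e+00 -2.97546688e-04  3.00454237e+00] [ 0.21441334  0.35140007 -1.79596457]
0.066 3437 ((479.1475524902344, 187.14358520507812), 35.99347686767578) 0.06797994413011116
0.11 687 ((479.1726989746094, 187.3174285888672), 11.74218463897705) 0.11590526541288443
382 301 333 159 174
```

View pics/m3.png

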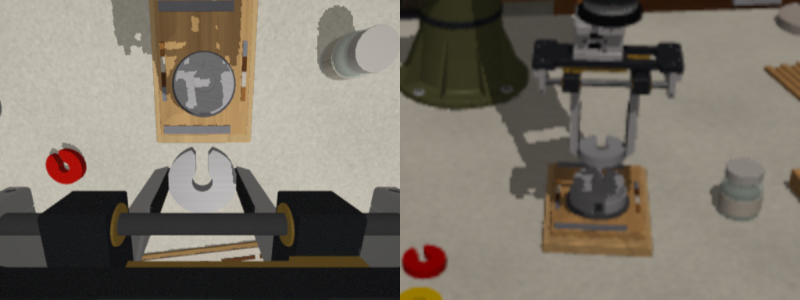

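The left panel (wrist) shows the disc gripped with its slot leading towards the press. The right panel shows it held level above the press. Next I measure the disc relative to the stem in the same views.

Run:
```python
from h import *
for t in('wrist3','top3','scene3'):
    im,d,info=load(t); P=cloud(d,info); z=P[...,2]
    if t=='wrist3':
        m=(np.hypot(P[...,0]-.564,P[...,1]-.1735)<.028)&(z>.15)&(z<.19); zt=np.median(z[m]); print(t,'disc top',zt, disc(im,d,info,(.564,.1735),zt))
    near=np.hypot(P[...,0]-.47,P[...,1]-.185)<.15
    for lo,hi in((.012,.022),(.027,.033),(.11,.125)):
        m=near&(z>lo)&(z<hi); q=P[m]
        if len(q)>3: print(t,lo,len(q),np.median(q[:,2]).round(4),cv2.minAreaRect(q[:,:2].astype(np.float32)*1000))
    if t=='scene3':
        m=(np.hypot(P[...,0]-.564,P[...,1]-.1735)<.034)&(z>.14)&(z<.176); q=P[m]; print(len(q),q.min(0),q.max(0),np.median(q,0))
```

```text
wrist3 disc top 0.17367571280517718 ((557.522216796875, 174.39056396484375), 41.81063461303711, np.float64(0.17371706022773914), np.float64(3.008318170557493), np.float64(3.011486660610029))
wrist3 0.012 3384 0.0179 ((465.9541320800781, 188.944091796875), (150.35089111328125, 199.30357360839844), 82.3394546508789)
wrist3 0.027 14628 0.0302 ((460.7746887207031, 189.65130615234375), (130.5013427734375, 179.86964416503906), 82.25154113769531)
wrist3 0.11 687 0.1159 ((479.017578125, 187.23338317871094), (22.368120193481445, 22.5673828125), 36.29270935058594)
top3 0.012 273 0.0178 ((490.5999450683594, 136.20359802246094), (57.39666748046875, 135.31491088867188), 83.03510284423828)
top3 0.027 271 0.0303 ((500.5430908203125, 123.60153198242188), (100.14065551757812, 41.2899284362793), 16.57696533203125)
scene3 0.012 544 0.0166 ((464.23089599609375, 186.64149475097656), (149.85865783691406, 216.30764770507812), 82.36167907714844)
scene3 0.027 793 0.0292 ((463.94927978515625, 186.51382446289062), (129.6588592529297, 185.48770141601562), 82.29629516601562)
scene3 0.11 4 0.1154 ((472.9501647949219, 187.15505981445312), (4.121893882751465, 9.56439208984375), 14.10009479522705)
301 [0.5371348  0.14085046 0.15762758] [0.5971989  0.20412146 0.17584412] [0.57769973 0.17039851 0.17159422]
```

Run:
```python
from h import *
im,d,info=load('wrist3'); P=cloud(d,info); zt=.1737
v,u=np.indices(d.shape); W=onplane(info,np.c_[u.ravel(),v.ravel()],zt)[:,:2].reshape(384,512,2)*1000
a=np.deg2rad(-7.7); ux=np.array([np.cos(a),np.sin(a)]); uy=np.array([-ux[1],ux[0]])
o=np.array([564,173.5]); X=(W-o)@ux; Y=(W-o)@uy
solid=abs(P[...,2]-zt)<.004
for x in range(-30,34,3):
    m=(abs(X-x)<1)&(abs(Y)<45); s=m&solid; h=m&~solid&(abs(Y)<16)
    print(x, np.round([Y[s].min(),Y[s].max()],1) if s.any() else '', np.round([Y[h].min(),Y[h].max(),(Y[h].min()+Y[h].max())/2],1) if h.any() else '')
s=np.array([479.1,187.3])-o; print('stem rel',s@ux,s@uy)
```

```text
-30  [-15.8  16.    0.1]
-27 [-10.7  10.8] [-15.9  16.    0.1]
-24 [-16.6  16.7] [-15.9  15.4  -0.2]
-21 [-20.   20.1] [-5.5  5.  -0.3]
-18 [-23.4  22.8] [-4.9  5.   0.1]
-15 [-24.8  24.9] [-10.2   5.   -2.6]
-12 [-26.2  26.3] [-4.9  5.   0. ]
-9 [-41.   40.4] [-5.  5.  0.]
-6 [-31.1  31.1] [-5.  5.  0.]
-3 [-29.3  29.9] [-7.7  7.8  0. ]
0 [-29.4  29.4] [-8.4  8.4  0. ]
3 [-29.5  29.5] [-8.5  8.5  0. ]
6 [-29.6  29.6] [-6.5  6.5 -0. ]
9 [-29.7  29.7] [-9.9 11.2  0.7]
12 [-27.8  27.8] 
15 [-27.2  26.5] 
18 [-25.3  25.2] [-5.2 -5.2 -5.2]
21 [-23.3  23.2] 
24 [-20.6  20.5] 
27 [-16.5  17.7] 
30 [-13.   12.2] [-15.9  15.7  -0.1]
33  [-16.   15.8  -0.1]
stem rel -85.98348301456201 2.3001410140517606
```

Scaled: 75 mm is 0.0938, 2.3 mm is 0.0029.

Request:
{"method": "arm_command", "body": {
  "plan": [
    [[0,0.0029,0.0375,0,0,0,1],[0,0.0029,0.075,0,0,0,1],[0,0.0029,0.0938,0,0,0,1],[0.0188,0.0029,0.0938,0,0,0,1],[0.0375,0.0029,0.0938,0,0,0,1],[0.05,0.0029,0.0938,0,0,0,1],[0.05,0.0029,0.0938,0,0,0,1],[0.05,0.0029,0.0938,0,0,0,1],[0.05,0.0029,0.0938,0,0,0,1]]
  ]
}}

```text
time_s: 6.15
ee_pos: [0.5251, 0.181, 0.0877]
eef_rot: [3.141, 0.001, 3.008]
force: [0.4, -0.1, -2.7]
grip_width: 0.0583
grip_force: 35.0
```

```bash
cat > rel.py <<'E'
import sys; from h import *
ob=ctrl.get_obs(); print(ob['time_s'],ob['ee_pos'],ob['eef_rot'],ob['force'],ob['moment'])
im,d,info=grab('wrist',sys.argv[1]); P=cloud(d,info)
o=ob['ee_pos'][:2]*1000
a=np.deg2rad(-7.7); ux=np.array([np.cos(a),np.sin(a)]); uy=np.array([-ux[1],ux[0]])
Q=(P[...,:2]*1000-o); X=Q@ux; Y=Q@uy; z=P[...,2]
c=(abs(X)<28)&(abs(Y)<27)
zt=ob['ee_pos'][2]+.0114; m=c&(abs(z-zt)<.005); zt=np.median(z[m]); print('disc top',zt)
W=onplane(info,np.argwhere(np.ones(d.shape))[:,::-1],zt)[:,:2].reshape(384,512,2)*1000-o; X2=W@ux; Y2=W@uy; s=abs(z-zt)<.004
for x in range(-24,12,4):
    h=(abs(X2-x)<1)&(abs(Y2)<16)&~s
    if h.any(): print(x,np.round([Y2[h].min(),Y2[h].max(),(Y2[h].min()+Y2[h].max())/2],1))
m=(z>.113)&(z<.119)&(np.hypot(P[...,0]-.479,P[...,1]-.186)<.02); q=np.c_[X[m],Y[m]].astype(np.float32); print('head rel',cv2.minEnclosingCircle(q),np.median(z[m]))
E
python3 rel.py w4
```

```text
6.15 [0.5251428  0.18101442 0.08770808] [3.14133239e+00 6.74233910e-04 3.00844883e+00] [ 0.37058246 -0.13861899 -2.69245744] [ 0.05264294 -0.12576355  0.01404266]
disc top 0.09908665104862469
-24 [-15.7   7.2  -4.2]
-20 [-15.1   5.9  -4.6]
-16 [-4.   5.9  1. ]
-12 [-4.  6.  1.]
-8 [-4.  6.  1.]
-4 [-6.1  8.1  1. ]
0 [-7.4  9.4  1. ]
4 [-7.5  8.8  0.7]
8 [-3.4  4.8  0.7]
head rel ((-46.699527740478516, 0.13905400037765503), 11.92191219329834) 0.11590680872660084
```

Scaled: 20 mm is 0.025, 19 mm is 0.0238.

Request:
{"method": "arm_command", "body": {
  "plan": [
    [[0.0038,-0.0011,0,0,0,0,1],[0.0075,-0.0011,0,0,0,0,1],[0.0113,-0.0011,0,0,0,0,1],[0.015,-0.0011,0,0,0,0,1],[0.0188,-0.0011,0,0,0,0,1],[0.0213,-0.0011,0,0,0,0,1],[0.0238,-0.0011,0,0,0,0,1],[0.025,-0.0011,0,0,0,0,1],[0.025,-0.0011,0,0,0,0,1],[0.025,-0.0011,0,0,0,0,1]]
  ]
}}

```text
time_s: 7.2
ee_pos: [0.5046, 0.1829, 0.0875]
eef_rot: [3.142, 0.0, 3.009]
force: [1.0, 0.1, -3.0]
grip_width: 0.0584
grip_force: 35.0
```

```bash
python3 rel.py w5
```

```text
7.2 [0.50460791 0.1828719  0.08747397] [3.14158718e+00 7.59887415e-05 3.00885460e+00] [ 0.98597115  0.06470757 -2.98480364] [ 0.0771232  -0.08997877  0.01585189]
disc top 0.09885698029741127
-24 [-15.7  13.1  -1.3]
-20 [-11.8  13.8   1. ]
-16 [-10.6  12.5   1. ]
-12 [-8.   9.9  1. ]
-8 [-5.3  6.   0.3]
-4 [-6.1  8.1  1. ]
0 [-14.2   9.4  -2.4]
4 [-6.8  8.8  1. ]
8 [-4.1  5.4  0.7]
head rel ((-26.154199600219727, 1.0234177112579346), 12.00052261352539) 0.11596781377747692
```

Scaled: 14 mm is 0.0175, 12 mm is 0.015.

Request:
{"method": "arm_command", "body": {
  "plan": [
    [[0.0025,0,0,0,0,0,1],[0.005,0,0,0,0,0,1],[0.0075,0,0,0,0,0,1],[0.01,0,0,0,0,0,1],[0.0125,0,0,0,0,0,1],[0.015,0,0,0,0,0,1],[0.0175,0,0,0,0,0,1],[0.0175,0,0,0,0,0,1]]
  ]
}}

```text
time_s: 8.05
ee_pos: [0.4905, 0.1848, 0.0875]
eef_rot: [-3.142, -0.0, 3.009]
force: [-0.2, -0.6, -2.2]
grip_width: 0.0581
grip_force: 35.0
```

Scaled: 12 mm is 0.015, 11 mm is 0.0138.

Request:
{"method": "arm_command", "body": {
  "plan": [
    [[0.0025,0,0,0,0,0,1],[0.005,0,0,0,0,0,1],[0.0075,0,0,0,0,0,1],[0.01,0,0,0,0,0,1],[0.0125,0,0,0,0,0,1],[0.0138,0,0,0,0,0,1],[0.015,0,0,0,0,0,1],[0.015,0,0,0,0,0,1],[0.015,0,0,0,0,0,1]]
  ]
}}

```text
time_s: 8.95
ee_pos: [0.4788, 0.1863, 0.0875]
eef_rot: [3.142, 0.0, 3.009]
force: [-0.3, 0.7, -2.3]
grip_width: 0.0582
grip_force: 35.0
```

```bash
python3 rel.py w6
```

```text
8.95 [0.47883825 0.1863236  0.08747182] [3.14155875e+00 8.96365502e-05 3.00877874e+00] [-0.25523934  0.68280366 -2.27369417] [ 0.09036182 -0.13721468 -0.01829981]
disc top 0.09887832707345252
-24 [-15.7  11.8  -2. ]
-20 [-4.   5.9  1. ]
-16 [-4.  11.9  3.9]
-12 [-4.  6.  1.]
-8 [-14.  14.  -0.]
-4 [-8.8 10.7  1. ]
0 [-10.2  12.1   1. ]
4 [-11.6  13.6   1. ]
8 [-11.6  13.6   1. ]
head rel ((-0.152756467461586, 1.0226112604141235), 11.929072380065918) 0.11593044738994444
```

Scaled: 10 mm is 0.0125, 1.7 mm is 0.0021.

Request:
{"method": "arm_command", "body": {
  "plan": [
    [[0.0013,0,0,0,0,0,1],[0.0021,0,0,0,0,0,1],[0.0021,0,0.0025,0,0,0,1],[0.0021,0,0.005,0,0,0,1],[0.0021,0,0.0075,0,0,0,1],[0.0021,0,0.0088,0,0,0,1],[0.0021,0,0.01,0,0,0,1],[0.0021,0,0.0113,0,0,0,1],[0.0021,0,0.0125,0,0,0,1],[0.0021,0,0.0125,0,0,0,1]]
  ]
}}

```text
time_s: 10.0
ee_pos: [0.477, 0.1865, 0.0773]
eef_rot: [-3.142, -0.0, 3.009]
force: [-0.6, 0.2, -2.4]
grip_width: 0.0582
grip_force: 35.0
```

Scaled: 5 mm is 0.0063, 4.5 mm is 0.0056.

Request:
{"method": "arm_command", "body": {
  "plan": [
    [[0,0,0.0006,0,0,0,1],[0,0,0.0013,0,0,0,1],[0,0,0.0019,0,0,0,1],[0,0,0.0025,0,0,0,1],[0,0,0.0031,0,0,0,1],[0,0,0.0038,0,0,0,1],[0,0,0.0044,0,0,0,1],[0,0,0.005,0,0,0,1],[0,0,0.0056,0,0,0,1],[0,0,0.0063,0,0,0,1],[0,0,0.0063,0,0,0,1]]
  ]
}}

```text
time_s: 11.1
ee_pos: [0.4771, 0.1865, 0.0724]
eef_rot: [-3.142, -0.0, 3.009]
force: [0.5, -0.5, -2.5]
grip_width: 0.0585
grip_force: 35.0
```

```bash
python3 rel.py w7|tail -12
```

```text
11.1 [0.47707838 0.18651687 0.07237085] [-3.14156601e+00 -9.23442572e-05  3.00875946e+00] [ 0.46816273 -0.46034924 -2.45219321] [ 0.04743217 -0.15304068 -0.02593447]
disc top 0.08380331548313474
-24 [-15.7   7.2  -4.2]
-20 [-3.9  5.9  1. ]
-16 [-4.  6.  1.]
-12 [-4.  6.  1.]
-8 [-4.  6.  1.]
-4 [-6.   8.1  1. ]
0 [-7.4  9.5  1. ]
4 [-8.8 10.2  0.7]
8 [-13.  13.   0.]
head rel ((1.2815157175064087, 0.9856337904930115), 12.177070617675781) 0.11591268381385667
```

Scaled: 0.5 rad is 0.1592.

Request:
{"method": "arm_command", "body": {
  "plan": [
    [[0,0,0,0,0,0.0318,1],[0,0,0,0,0,0.0637,1],[0,0,0,0,0,0.0955,1],[0,0,0,0,0,0.1273,1],[0,0,0,0,0,0.1592,1],[0,0,0,0,0,0.1592,1],[0,0,0,0,0,0.1592,1]]
  ]
}}

```text
time_s: 11.85
ee_pos: [0.4771, 0.1865, 0.0725]
eef_rot: [3.142, -0.0, 2.512]
force: [-0.4, 0.0, -3.2]
grip_width: 0.0586
grip_force: 35.0
```

```bash
cat > rel2.py <<'E'
import sys; from h import *
ob=ctrl.get_obs(); print(ob['time_s'],ob['ee_pos'],ob['eef_rot'],ob['force'],ob['moment'])
im,d,info=grab('wrist',sys.argv[1]); P=cloud(d,info); z=P[...,2]
o=ob['ee_pos'][:2]*1000; a=ob['eef_rot'][2]; tx=np.array([np.cos(a),np.sin(a)]); ty=np.array([tx[1],-tx[0]])
zt=ob['ee_pos'][2]+.0114
W=onplane(info,np.argwhere(np.ones(d.shape))[:,::-1],zt)[:,:2].reshape(384,512,2)*1000-o
X=W@tx;Y=W@ty; s=abs(z-zt)<.003; zt=np.median(z[s&(np.hypot(X,Y)<27)])
for x in(12,15,18): 
    h=(abs(X-x)<1)&(abs(Y)<15)&~s; print('slot mid y',x,np.round([Y[h].min(),Y[h].max()],1) if h.any() else '')
e=[(X[(abs(Y-y)<1.5)&s&(abs(X)<40)].max(),y) for y in(-14,-11,11,14)]; print('front rim',np.round(e,1),'centre x',np.mean([x-np.sqrt(900-(y+1)**2) for x,y in e]).round(2))
m=(z>.113)&(z<.119)&(np.hypot(P[...,0]-.479,P[...,1]-.187)<.02); q=(P[m][:,:2]*1000-o); print('disc top',zt,'head rel (tool x,y)',cv2.minEnclosingCircle(np.c_[q@tx,q@ty].astype(np.float32)))
E
python3 rel2.py w8
```

```text
11.85 [0.47710201 0.18653841 0.07245951] [ 3.14158408e+00 -2.57652213e-06  2.51171840e+00] [-0.42994105  0.03170313 -3.17720608] [ 0.05014768 -0.11502818  0.01412095]
slot mid y 12 [-3.9  6.1]
slot mid y 15 [-3.8  6.1]
slot mid y 18 [-3.8  6.1]
front rim [[ 25.3 -14. ]
 [ 27.3 -11. ]
 [ 28.   11. ]
 [ 26.6  14. ]] centre x -0.38
disc top 0.08390826042852298 head rel (tool x,y) ((-0.6530231833457947, 1.7328280210494995), 12.119467735290527)
```

Scaled: 0.5 mm is 0.0006, 0.55 rad is 0.1751.

Request:
{"method": "arm_command", "body": {
  "plan": [
    [[0,0.0006,0,0,0,0.0318,1],[0,0.0006,0,0,0,0.0637,1],[0,0.0006,0,0,0,0.0955,1],[0,0.0006,0,0,0,0.1273,1],[0,0.0006,0,0,0,0.1592,1],[0,0.0006,0,0,0,0.1751,1],[0,0.0006,0,0,0,0.1751,1]]
  ]
}}

```text
time_s: 12.6
ee_pos: [0.4774, 0.1869, 0.0724]
eef_rot: [-3.142, -0.0, 1.96]
force: [0.2, -0.9, -2.7]
grip_width: 0.0584
grip_force: 35.0
```

```bash
python3 rel2.py w9
```

```text
12.6 [0.47737761 0.18693356 0.07243338] [-3.14153563e+00 -2.46710465e-05  1.95989349e+00] [ 0.20630304 -0.91557881 -2.67634067] [-0.06500818 -0.11332899  0.02715409]
slot mid y 12 [-4.   5.9]
slot mid y 15 [-10.7   5.9]
slot mid y 18 [-4.7  5.9]
front rim [[ 25.9 -14. ]
 [ 27.3 -11. ]
 [ 28.6  11. ]
 [ 27.3  14. ]] centre x 0.06
disc top 0.08392369047319206 head rel (tool x,y) ((0.1779104769229889, 1.078664779663086), 12.122298240661621)
```

Scaled: 1.4 mm is 0.0018, 1.1 mm is 0.0014, 0.52 rad is 0.1655.

Request:
{"method": "arm_command", "body": {
  "plan": [
    [[0.0005,0,0,0,0,0.0318,1],[0.0005,0.0001,0,0,0,0.0637,1],[0.0005,0.0003,0,0,0,0.0955,1],[0.0005,0.0003,0,0,0,0.1273,1],[0.0005,0.0003,0,0,0,0.1655,1],[0.0005,0.0003,0,0,0,0.1655,1],[0.0005,0.0003,0.0005,0,0,0.1655,1],[0.0005,0.0003,0.001,0,0,0.1655,1],[0.0005,0.0003,0.0014,0,0,0.1655,1],[0.0005,0.0003,0.0018,0,0,0.1655,1],[0.0005,0.0003,0.0018,0,0,0.1655,1]]
  ]
}}

```text
time_s: 13.75
ee_pos: [0.4774, 0.1874, 0.071]
eef_rot: [-3.141, 0.0, 1.44]
force: [0.0, 0.6, -2.6]
grip_width: 0.0584
grip_force: 35.0
```

```bash
python3 rel2.py w10
```

```text
13.75 [0.47738606 0.18737134 0.07098232] [-3.14148835e+00  6.79273515e-05  1.43952246e+00] [ 0.04239868  0.62549206 -2.56542363] [-0.0183515 -0.0534865 -0.0574593]
slot mid y 12 [-4.5  5.5]
slot mid y 15 [-14.4   5.5]
slot mid y 18 [-4.5  5.4]
front rim [[ 27.  -14. ]
 [ 28.4 -11. ]
 [ 28.3  11. ]
 [ 27.7  14. ]] centre x 0.65
disc top 0.08242832459344179 head rel (tool x,y) ((0.4418793022632599, 1.2256875038146973), 12.041863441467285)
```

Request:
{"method": "arm_command", "body": {
  "plan": [
    [[0,0,0.0003,0,0,0,1],[0,0,0.0005,0,0,0,1],[0,0,0.0006,0,0,0,1],[0,0,0.0006,0,0,0,1]]
  ],
  "squeeze": 10
}}

```text
time_s: 14.2
ee_pos: [0.4774, 0.1874, 0.0706]
eef_rot: [3.142, -0.0, 1.439]
force: [0.2, 0.0, -1.8]
grip_width: 0.0584
grip_force: 10.0
```

Scaled: -120 mm is -0.15, -90 mm is -0.1125.

Request:
{"method": "arm_command", "body": {
  "plan": [
    [[0,0,0,0,0,0,0],[0,0,0,0,0,0,-0.3],[0,0,0,0,0,0,-0.6],[0,0,0,0,0,0,-0.8],[0,0,0,0,0,0,-0.8],[0,0,-0.0063,0,0,0,-0.8],[0,0,-0.025,0,0,0,-0.8],[0,0,-0.0625,0,0,0,-0.8],[0,0,-0.1125,0,0,0,-0.8],[0,0,-0.15,0,0,0,-0.8],[0,0,-0.15,0,0,0,-0.8],[0,0,-0.15,0,0,0,-0.8]]
  ]
}}

```text
time_s: 15.4
ee_pos: [0.4774, 0.1874, 0.1908]
eef_rot: [3.141, -0.0, 1.439]
force: [-0.0, 0.7, 1.0]
grip_width: 0.0843
grip_force: 0.0
```

Run:
```python
from h import *
o=ctrl.get_obs(); print(o['time_s'],o['ee_pos'],o['grip_width'],o['force'])
im,d,info=grab('wrist','w11'); P=cloud(d,info); z=P[...,2]
m=(np.hypot(P[...,0]-.479,P[...,1]-.187)<.04)&(abs(z-.082)<.004); q=P[m]
A=np.c_[q[:,:2],np.ones(len(q))]; c=np.linalg.lstsq(A,q[:,2],rcond=None)[0]
print(len(q),np.median(q[:,2]),'tilt',np.hypot(*c[:2]),disc(im,d,info,(.479,.187),.082))
mh=(z>.113)&(z<.119)&(np.hypot(P[...,0]-.479,P[...,1]-.187)<.02); print(cv2.minEnclosingCircle(P[mh][:,:2].astype(np.float32)*1000))
```

```text
15.4 [0.47743661 0.18739253 0.19082479] 0.08428515618403178 [-0.0015884   0.65524741  0.98085095]
1525 0.08202693842610337 tilt 0.00391426137859001 ((477.9960632324219, 187.01611328125), 30.310245513916016, np.float64(0.08201659811125617), np.float64(-1.1948077571363422), np.float64(-1.2361324074573323))
((478.5194091796875, 187.0135955810547), 11.900911331176758)
```

View pics/w11.png

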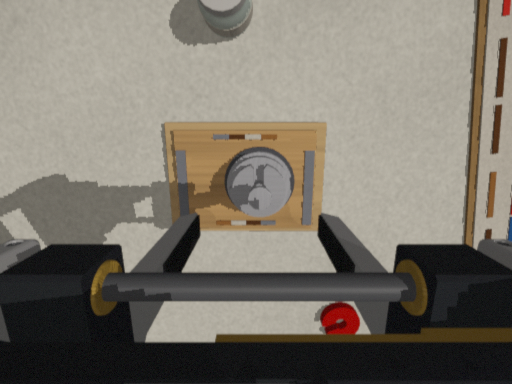

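The disc lies flat: its top is at 82 mm, its tilt is 0.004 rad and it is centred on the stem at about (260,185). The gripper is clear of everything, so I'm handing in.

```bash
python3 -c "
from station import ctrl; print(ctrl.hand_in())"
```

```text
the job is handed in; nothing more can be done
None
```

The loose weight lies flat on the upper weight, turned a quarter turn and released, and the job was handed in at about 15.5 s of the 58 s allowed; the wrist force readings after each move stayed around 3 N or less, and no verdict came back.

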